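Clamp the lamp house and hold a lamp cartridge home in its spring-return bayonet socket

ROBOT

A 6-joint arm with a two-finger parallel gripper is mounted at the origin on a cart in front of the work surface, level with it; the furniture and walls round the work are solid. World frame = base frame: x ahead of the robot, y to its left, z up, the work surface at z = 0. Lengths are in m, angles in rad, forces in N, time in s.
With the tool pointing down it reaches from about 0.325 to 0.775 m from the base axis. Payload 5.5 kg.
Tool frame: the origin (TCP) lies between the finger pads; the fingertips stand 11 mm ahead of it and the grasp point (between the pads) lies 8 mm behind it (manip.tip_extent is the z of the fingertips in the tool frame, in m); z points along the fingers, y is the direction in which the jaws open and shut (so a half turn about z gives the same grasp; the last joint's range is limited). The gripper opens to 88 mm and grips with 3 to 60 N. Pads are 20 mm wide; open, the fingers measure 115 mm over their backs; the gripper's body (75 mm by 178 mm) begins 61 mm behind the grasp point.
Start: joints at [-1.262, 0.091, 1.231, -0, 1.82, -0.057], TCP at [0.215, -0.56, 0.234] pointing down, gripper open.
Joint ranges: [-2.87, 2.87], [-0.86, 2.18], [0.17, 2.46], [-1.51, 4.65], [0.06, 2.69], [-2.65, 2.65]. Speed limits (rad/s): [2.57, 2.57, 3.01, 3.14, 3.14, 3.14].

INTERFACE

Orientations are given as a unit quaternion [x, y, z, w].
In Python, from station import manip, cams, finder gives the robot as it stands.
- The arm moves only by the tool servo_tool, never from a script. Its argument "plan" is a list of rows, each an object with "dp": the shift along the tool's x, y, z in cm, a list of three; "twist": the turn about the tool's z in degrees. In form: [{"dp": [x, y, z], "twist": twist}, ...]. A call has 1 to 20 rows; each row is the pose to reach, as a shift and turn from the pose commanded when the call began, along the tool's axes at that moment; what a row does not reach only later rows make up. A row lasts 1/8 s, in which the tool goes at most 62.5 mm and 10.7 degrees, less where a joint would pass 70% of its speed; a pose out of reach is approached as far as the arm can. A call with a gripper value outside its range is refused whole. "gripper" is the opening, from 0 (shut) to 1 (fully open), set as the call begins (left out, the last holds). The fingers move at their own pace and stop on an object; the grip force is fixed at half the most. Time passes only in rows, so rows that repeat a pose let the fingers close. It gives the time, the measured TCP pose, the force and the opening at its end, in the units of the state.
- manip.read_state(): the state, without advancing time (a new reading comes with each control period).
- cams.get_image(name): name is "side" or "top" or "wrist"; returns a dict with "color" (480x640x3 uint8, blue, green, red), "intrinsics" (3x3 intrinsics, pixels), "world_from_camera" (4x4, takes a point from camera to world coordinates). Camera axes: x right, y down, z forward; pixel columns grow to the right and rows downward; lengths in m; the calibration is good to about 2 mm. The wrist camera is an equidistant fisheye: a pixel r from the principal point sees the ray r / f radians off the axis. A picture is of the moment at which its call begins. There is no depth.
- manip.finish_job(): hands the job in, once; it reports no verdict.
Trained networks look in a picture, given as the dict that the camera call returned (one of the last four; its "shot" number tells which), for a name from the list of things; names that differ only in an ending like _2 or _b are one class to them, and where a whole thing is asked for, a point or a joint stands for the part that bears it (a point fixed in the world has none). Each returns a list of dicts, best first, with "confidence" (0 to 1); they miss things now and then, are a little off and sometimes report something else, mostly with a low value. They report only what shows in the picture. A call takes as long as a camera call.
- finder.cut_out(label, picture): "pixels" (480x640 bool, what is visible of it) and "box" ([left, top, width, height] in pixels, round what is visible of it).
The state is a dict: "time": time; "qpos": joint angles; "joint_vel": joint speeds; "effort": joint torques, N m; "ee_pos": TCP position; "tool_rot": TCP orientation; "force": force on the tool from outside, world axes, zero at the start; "moment": the same for the moment, N m; "finger_gap": finger opening in m.
Only numpy, scipy, OpenCV 4.12 (cv2) and the standard library are available. Lean on these libraries where they do the work, as an engineer would, in place of code of your own. Each camera call takes 0.05 s, during which the arm holds its last target.

TASK

The lamp house of the bench lamp tester is set to its focus on the rail, but its clamp is loose: lock it where it stands by turning the T-handle clockwise until it stops. Then take the lamp cartridge (the one with the bar grip, not the blanking plug with the round knob) out of the storage stand, push it down into the lamp house so that its two lugs pass the notches, and turn it clockwise about a quarter turn to the stop, against the springs. The lamp burns only while it is held there, so finish with the cartridge still gripped and held turned home; do not shift the lamp house along the rail, and leave the plug where it is.

Things in the scene. Friction and masses are not known exactly. Their poses are not given: they have to be found in the camera images.
- clamp (a joint): T-handle of the carriage clamp, rad: 0 = loose (bar along the rail), grows clockwise seen from above, hard stop at 1.45 = locked (bar across the rail). An eccentric under it meets the rail at about 0.95 and then needs up to 0.3 N m; it stays where it is left; locked, it holds the carriage against about 30 N. Starts at 0 to 0.25.
- clamp_grip (a point): grip point of the T-handle, on its upright spindle: black bar 46 long, 13 thick, 28 mm high, long along this point's y axis, reaching 10 mm above and 18 mm below the point, which is 60 mm above the bench and 94 mm from the lamp house's axis. The point turns with the handle.
- socket_mouth (a point): centre of the lamp house's mouth, on the top face of its metal lip, 90 mm above the bench; z up, y along the rail, x across. House: dark finned cylinder, 75 mm across. Lip 6 mm thick, round bore 34 mm, two opposite notches along x, 13 mm wide, reaching 24.5 mm from the centre. Unclamped, it slides along the rail with its carriage at about 2 N.
- plunger (a joint): spring plunger at the bottom of the socket, m pressed down: 0 to 0.008; 3 N at 0, 7 N at 0.008.
- contact_block (a joint): slotted contact block on the plunger, rad turned clockwise seen from above: 0 = rest, slot along the notches; stop at 1.40. The cartridge's blade turns it (play about 0.15 rad either way). Return spring 0.08 N m at rest, 0.17 N m at the stop: let go, the cartridge is turned back and lifted 4 mm.
- lamp: lamp cartridge, 160 g, cap on top, z up, origin at the centre of its lower end. From the bottom: contact blade 26 (along x) x 6 x 10 mm; steel sleeve 28 mm across with tapered foot, to z 53; knurled black cap 58 mm across, z 53.5 to 63.5; bar grip along x, 46 long, 12 thick, z 63.5 to 89.5. Hangs by its cap in one hole of the storage stand. A half turn about z makes no difference.
- lamp_grip (a point): point on the lamp cartridge's axis in its bar grip, 82.5 mm above its lower end and 19 mm above its cap; x along the bar.
- lamp_lugs (a point): point on the cartridge's axis level with the undersides of its two lugs (on its x axis, 6 wide, 6 high, reaching 22 mm out), 38 mm above its lower end. Depth of this point below socket_mouth: 2 mm blade enters the slot, 8 mm plunger begins to give, over 12 mm lugs are under the lip and it can be turned (they are then caught there), 15.5 mm cap rests on the lip.
- store: storage stand of grey sheet metal, fixed, 180 (x) x 80 (y) x 64 mm, origin at the centre of its underside; open at the long sides, top plate with two holes 49 mm wide on its long axis, 46 mm either side of the centre. The lamp cartridge hangs in one and the blanking plug in the other, their caps on the top plate at z = 64 mm.
- blank_plug: blanking plug, to be left alone: grey stub, the same knurled cap 58 mm across, and a round knob 34 mm across instead of the bar; top 100 mm above the bench. Origin at its lower end, 30 mm below the cap.
- rail: the tester's rail with its foot plate (96 x 344 mm), fixed; y along the rail. A photocell head, top 79 mm above the bench, stands at its -y end.

How it is judged:
By the outcome, as a careful person would: the job done as asked, in the order asked, and still so for the second after the job is handed in, while the arm keeps its last pose, push and grip.
It also fails if it takes over 61 s, if anything falls off the work surface, if the arm or the gripper's body presses on something with over 40 N, if the wrist force passes 120 N, or if a joint passes its speed limit or range.

## Working session

There is one attempt and no reset: what is moved stays moved. The work goes in short steps, Python scripts to look and compute and a tool call to move; the robot and the scene stay as the last step left them, time stands still between calls to the robot, and variables do not carry over. Pictures are saved under pics/ and viewed, and the job is handed in when it is done.

Besides the shell and the picture viewer there is one more tool, called after ">>>" as name(argument=value, ...) on one line, values as JSON. servo_tool: Moves the arm, as the interface text tells. Its arguments: {"type":"object","properties":{"plan":{"type":"array","items":{"type":"object","properties":{"dp":{"type":"array","items":{"type":"number"}},"twist":{"type":"number"}}}},"gripper":{"type":"number"}},"required":["plan"]}

```bash
mkdir -p pics; ls; python3 - <<'E'
from station import manip,cams,finder
import cv2,numpy as np
s=manip.read_state();print(s)
print(manip.tip_extent)
for n in("top","side","wrist"):
    p=cams.get_image(n);cv2.imwrite(f"pics/{n}0.png",p["color"]);print(n,p["intrinsics"],p["world_from_camera"].round(3))
    for l in("clamp","clamp_grip","lamp","store","blank_plug","contact_block","rail","plunger"):
        try:
            r=finder.cut_out(l,p);print(l,[(round(q["confidence"],2),q["box"]) for q in r][:3])
        except Exception as e: print(l,e)
E
```

```text
pics
{'time': 0.0, 'qpos': array([-1.26170907e+00,  9.18594420e-02,  1.23182780e+00, -4.60416041e-05,
        1.81977674e+00, -5.66790401e-02]), 'joint_vel': array([-6.41903382e-04,  1.67266489e-03, -9.29107655e-05, -9.25696540e-04,
        7.30807592e-04, -7.09259756e-04]), 'effort': array([-2.10748702e-03, -4.46452403e+01, -4.06447148e+01,  6.96184533e-02,
        2.92831287e-02, -1.66370205e-04]), 'ee_pos': array([ 0.21451756, -0.56006909,  0.23253929]), 'tool_rot': array([ 9.83324032e-01,  1.81859757e-01, -1.39910181e-04, -9.25413610e-04]), 'force': array([-0.1434837 ,  0.25243009,  0.09615673]), 'moment': array([ 0.00272554,  0.00889111, -0.01565026]), 'finger_gap': 0.08788812843391773}
0.011
top [[482.11767616   0.         328.16513787]
 [  0.         482.11767616 251.15023554]
 [  0.           0.           1.        ]] [[ 0.023 -0.991  0.129  0.39 ]
 [-1.    -0.024 -0.001  0.123]
 [ 0.004 -0.129 -0.992  0.991]
 [ 0.     0.     0.     1.   ]]
clamp [(0.56, [360.5, 229.8, 21.5, 15.2])]
clamp_grip [(0.65, [359.2, 230.0, 24.4, 16.0])]
lamp [(0.7, [213.2, 209.5, 28.1, 29.1]), (0.62
[... 605 characters left out ...]
.002 -0.731 -0.683  0.672]
 [ 0.     0.     0.     1.   ]]
clamp [(0.66, [326.4, 258.7, 10.1, 21.7])]
clamp_grip [(0.45, [327.4, 254.6, 11.7, 22.5])]
lamp [(0.77, [284.7, 172.3, 22.6, 30.3])]
store [(0.92, [237.1, 176.7, 77.1, 40.7])]
blank_plug [(0.67, [244.5, 173.2, 27.4, 19.8])]
contact_block []
rail [(0.7, [316.8, 253.8, 91.7, 150.0])]
plunger []
wrist [[371.64829954   0.         315.92372326]
 [  0.         371.64829954 242.50537083]
 [  0.           0.           1.        ]] [[ 0.358 -0.89  -0.281  0.293]
 [-0.934 -0.341 -0.109 -0.531]
 [ 0.001  0.302 -0.953  0.385]
 [ 0.     0.     0.     1.   ]]
clamp []
clamp_grip []
lamp []
store []
blank_plug []
contact_block []
rail []
plunger []
```

```bash
python3 - <<'E'
import cv2
a=cv2.imread("pics/top0.png");b=cv2.imread("pics/side0.png")
cv2.imwrite("pics/topc.png",cv2.resize(a[170:330,160:520],None,fx=2.2,fy=2.2,interpolation=cv2.INTER_CUBIC))
cv2.imwrite("pics/sidec.png",cv2.resize(b[150:420,200:460],None,fx=2.2,fy=2.2,interpolation=cv2.INTER_CUBIC))
E
```

```text
(no output)
```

View pics/topc.png

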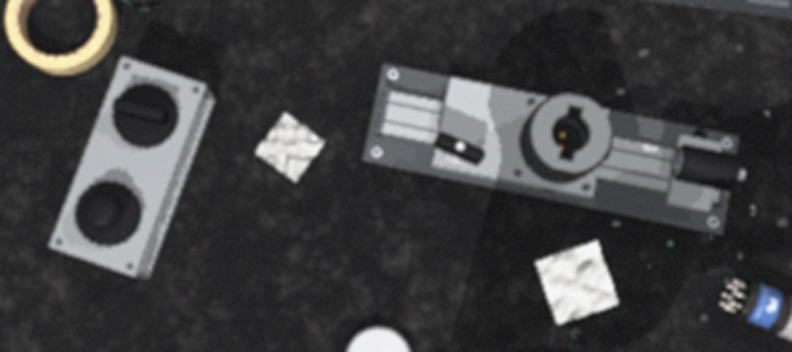

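View pics/sidec.png

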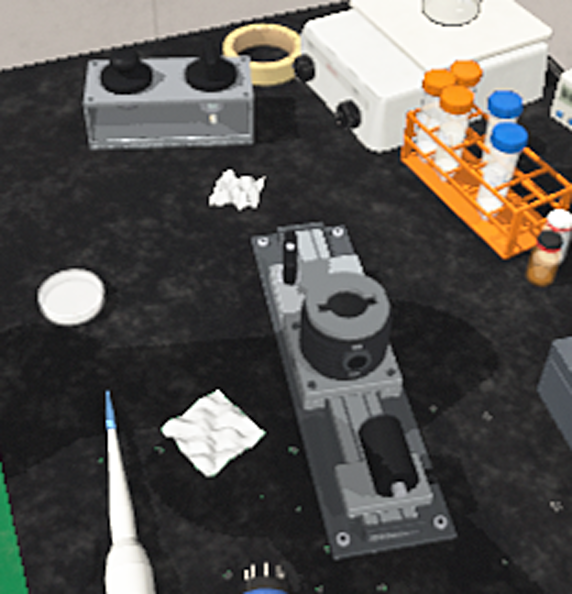

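View pics/side0.png

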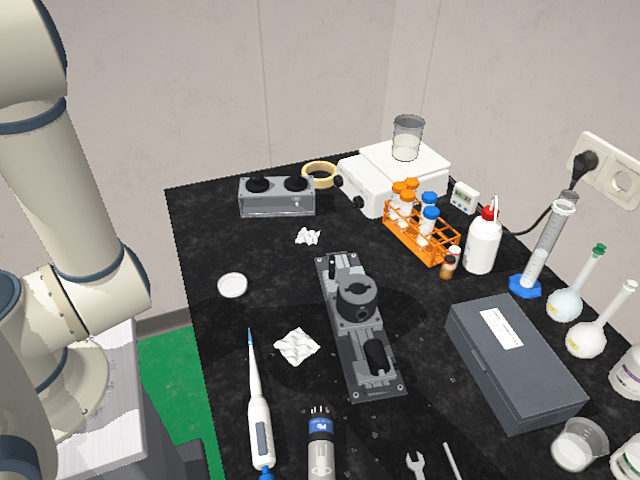

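```bash
cat > h.py <<'E'
from station import manip,cams,finder
import cv2,numpy as np
from scipy.spatial.transform import Rotation as R
def ray(p,u,v,fish=False):
    K=p["intrinsics"];T=p["world_from_camera"]
    x=(u-K[0,2])/K[0,0];y=(v-K[1,2])/K[1,1]
    if fish:
        r=np.hypot(x,y);d=np.array([np.sin(r)*x/max(r,1e-9),np.sin(r)*y/max(r,1e-9),np.cos(r)])
    else: d=np.array([x,y,1])
    return T[:3,3],T[:3,:3]@d
def onz(p,u,v,z,fish=False):
    o,d=ray(p,u,v,fish);return o+d*(z-o[2])/d[2]
def proj(p,X,fish=False):
    K=p["intrinsics"];T=p["world_from_camera"];c=T[:3,:3].T@(np.asarray(X)-T[:3,3])
    if fish:
        h=np.hypot(c[0],c[1]);th=np.arctan2(h,c[2]);s=th/max(h,1e-9)
        return K[0,0]*c[0]*s+K[0,2],K[1,1]*c[1]*s+K[1,2]
    return K[0,0]*c[0]/c[2]+K[0,2],K[1,1]*c[1]/c[2]+K[1,2]
E
python3 - <<'E'
from h import *
p=cams.get_image("top");np.set_printoptions(precision=4,suppress=True)
c=lambda u,v:(160+(u+.5)/2.2-.5,170+(v+.5)/2.2-.5)
def P(n,u,v,z): print(n,onz(p,*c(u,v),z))
P("lampbar",142,108,.1);P("lampcap",145,115,.074);P("plugcap",108,213,.074)
P("bar a",437,138,.07);P("bar b",484,157,.07);P("grip",460,147,.07)
P("mouth",568,135,.09);P("notch a",573,112,.09);P("notch b",565,155,.09)
P("rail a",388,67,.01);P("rail b",738,134,.01)
P("store a",123,57,.064);P("store b",50,245,.064);P("store c",211,88,.064);P("store d",138,276,.064)
for l in("clamp","lamp","blank_plug"):
    for q in finder.cut_out(l,p)[:1]:
        v,u=np.nonzero(q["pixels"]);print(l,q["confidence"],onz(p,u.mean(),v.mean(),.08))
E
```

```text
lampbar [0.5619 0.319  0.1   ]
lampcap [0.5607 0.3218 0.074 ]
plugcap [0.4736 0.3495 0.074 ]
bar a [0.5471 0.0648 0.07  ]
bar b [0.5311 0.0232 0.07  ]
grip [0.5395 0.0444 0.07  ]
mouth [ 0.549  -0.0469  0.09  ]
notch a [ 0.5692 -0.0512  0.09  ]
notch b [ 0.5315 -0.0443  0.09  ]
rail a [0.6243 0.1084 0.01  ]
rail b [ 0.5679 -0.2217  0.01  ]
store a [0.6147 0.3463 0.064 ]
store b [0.4453 0.401  0.064 ]
store c [0.5884 0.2664 0.064 ]
store d [0.4201 0.3228 0.064 ]
clamp 0.48 [0.5353 0.0455 0.08  ]
lamp 0.97 [0.5591 0.32   0.08  ]
blank_plug 0.77 [0.472  0.3475 0.08  ]
```

```bash
cat >> h.py <<'E'
np.set_printoptions(precision=4,suppress=True)
def yaw(s=None):
    s=s or manip.read_state();m=R.from_quat(s["tool_rot"]).as_matrix();return np.degrees(np.arctan2(m[1,0],m[0,0]))
def go(X,yw=None):
    s=manip.read_state();m=R.from_quat(s["tool_rot"]).as_matrix()
    d=m.T@(np.asarray(X)-s["ee_pos"])*100
    t=0 if yw is None else (yaw(s)-yw+180)%360-180
    print("t",s["time"],"pos",s["ee_pos"],"yaw",yaw(s),"q6",s["qpos"][5],"-> dp",d.round(2),"twist",round(t,1))
E
python3 -c "
from h import *
go([.538,.044,.18],69)"
```

```text
t 1.55 pos [ 0.2146 -0.5603  0.2337] yaw 20.959194587973496 q6 -0.056718522087553735 -> dp [ 51.82 -44.87   5.36] twist -48.0
```

>>> servo_tool(plan=[{"dp": [25.9,-22.4,0],"twist": -24},{"dp": [25.9,-22.4,0],"twist": -24},{"dp": [25.9,-22.4,0],"twist": -24},{"dp": [25.9,-22.4,0],"twist": -24},{"dp": [51.8,-44.9,5.4],"twist": -48},{"dp": [51.8,-44.9,5.4],"twist": -48},{"dp": [51.8,-44.9,5.4],"twist": -48},{"dp": [51.8,-44.9,5.4],"twist": -48},{"dp": [51.8,-44.9,5.4],"twist": -48},{"dp": [51.8,-44.9,5.4],"twist": -48},{"dp": [51.8,-44.9,5.4],"twist": -48},{"dp": [51.8,-44.9,5.4],"twist": -48},{"dp": [51.8,-44.9,5.4],"twist": -48},{"dp": [51.8,-44.9,5.4],"twist": -48},{"dp": [51.8,-44.9,5.4],"twist": -48},{"dp": [51.8,-44.9,5.4],"twist": -48}], gripper=1)

```text
time: 3.55
ee_pos: [0.5377, 0.0434, 0.18]
tool_rot: [0.825, 0.566, 0.0, 0.0]
force: [-0.2, -0.5, 0.6]
finger_gap: 0.0877
```

```bash
cat > w.py <<'E'
import sys
from h import *
p=cams.get_image("wrist");np.save("p.npy",p,allow_pickle=True)
go([.538,.044,.18],69)
for a in sys.argv[2:]:
    l,z=a.split(",")
    for q in finder.cut_out(l,p)[:2]:
        v,u=np.nonzero(q["pixels"]);print(l,round(q["confidence"],2),q["box"],(u.mean(),v.mean()),onz(p,u.mean(),v.mean(),float(z),True))
        pts=np.array([onz(p,a,b,float(z),True)[:2] for a,b in zip(u,v)]);c=pts-pts.mean(0);e=np.linalg.svd(c,full_matrices=False)
        print("   axis deg",np.degrees(np.arctan2(e[2][0,1],e[2][0,0])),"sv",e[1]/len(u)**.5, "rect",cv2.minAreaRect((pts*1000).astype(np.float32)))
cv2.imwrite("pics/"+sys.argv[1],p["color"])
E
python3 w.py w1.png clamp,.07 clamp_grip,.07
```

```text
t 3.6 pos [0.5377 0.0436 0.18  ] yaw 68.89173071016353 q6 0.38623888437972637 -> dp [ 0.05  0.01 -0.  ] twist -0.1
clamp 0.68 [309.9, 202.5, 19.1, 64.8] (np.float64(317.28183520599254), np.float64(234.35486891385767)) [0.5419 0.0491 0.07  ]
   axis deg -112.84194111197007 sv [0.0136 0.0036] rect ((541.748291015625, 48.34208679199219), (48.3336296081543, 13.911009788513184), 68.85551452636719)
clamp 0.21 [298.2, 184.9, 118.3, 193.5] (np.float64(358.52016177713386), np.float64(279.9571411324399)) [0.5584 0.0036 0.07  ]
   axis deg -100.00315361619992 sv [0.0456 0.0205] rect ((556.46875, -11.10333251953125), (167.7192840576172, 75.57423400878906), 80.25031280517578)
clamp_grip 0.72 [307.9, 202.3, 21.9, 67.1] (np.float64(317.2304832713755), np.float64(235.06412639405204)) [0.5416 0.0486 0.07  ]
   axis deg -113.25665007101247 sv [0.0137 0.0036] rect ((541.1864624023438, 48.12590026855469), (49.44026565551758, 14.041277885437012), 64.60447692871094)
clamp_grip 0.41 [82.0, 0.0, 47.0, 9.8] (np.float64(103.76855895196506), np.float64(2.576419213973799)) [0.4548 0.287  0.07  ]
   axis deg -33.94720143647541 sv [0.0103 0.0019] rect ((453.8563537597656, 286.3042907714844), (7.179686546325684, 44.42996597290039), 55.20829772949219)
```

View pics/w1.png

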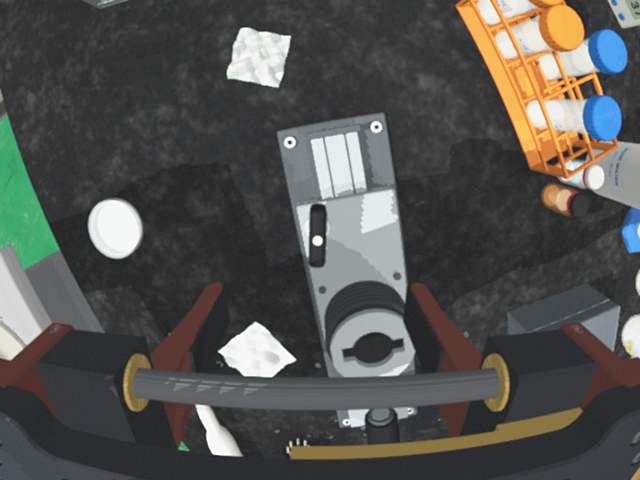

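```bash
python3 - <<'E'
import cv2
a=cv2.imread("pics/w1.png")
cv2.imwrite("pics/w1c.png",cv2.resize(a[180:400,280:440],None,fx=2.7,fy=2.7,interpolation=cv2.INTER_CUBIC))
E
```

```text
(no output)
```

View pics/w1c.png

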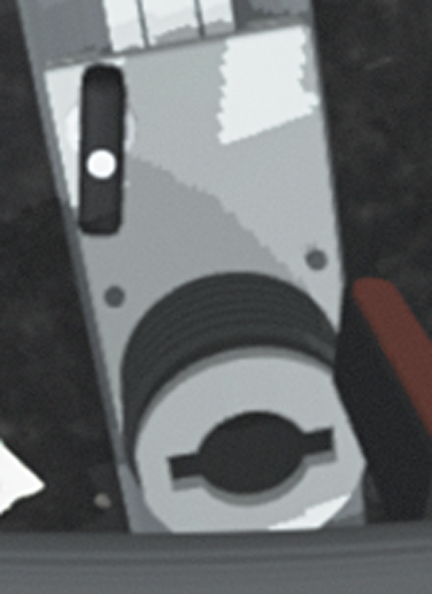

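```bash
python3 - <<'E'
from h import *
p=np.load("p.npy",allow_pickle=True).item()
print(p["world_from_camera"])
c=lambda u,v:(280+(u+.5)/2.7-.5,180+(v+.5)/2.7-.5)
def P(n,u,v,z): print(n,onz(p,*c(u,v),z,True))
P("tl",84,67,.07);P("tr",122,67,.07);P("br",119,222,.07);P("bl",79,222,.07);P("br2",119,234,.042);P("dot",101,164,.07)
P("dot75",101,164,.078)
P("mouth",252,453,.09);P("n l",168,469,.09);P("n r",332,439,.09);P("lip tip l",168,458,.09);P("lipbot l",173,490,.09);P("r t",330,429,.09);P("r b",334,449,.09)
for X in([.5395,.0444,.06],[.5395,.0444,.07]): 
    u,v=proj(p,X,True);print(((u-280)*2.7,(v-180)*2.7))
E
```

```text
[[ 0.9329 -0.3437 -0.1077  0.5682]
 [-0.3602 -0.8891 -0.2824  0.1211]
 [ 0.0013  0.3022 -0.9532  0.3317]
 [ 0.      0.      0.      1.    ]]
tl [0.5455 0.0716 0.07  ]
tr [0.555 0.068 0.07 ]
br [0.5387 0.0272 0.07  ]
bl [0.5283 0.0312 0.07  ]
br2 [0.5341 0.0134 0.042 ]
dot [0.5401 0.0448 0.07  ]
dot75 [0.5409 0.0471 0.078 ]
mouth [ 0.5515 -0.0466  0.09  ]
n l [ 0.5271 -0.0425  0.09  ]
n r [ 0.5747 -0.0514  0.09  ]
lip tip l [ 0.5284 -0.0389  0.09  ]
lipbot l [ 0.526  -0.0503  0.09  ]
r t [ 0.5751 -0.0477  0.09  ]
r b [ 0.5744 -0.055   0.09  ]
(np.float64(98.62140993029242), np.float64(154.46091093268865))
(np.float64(98.72527742195338), np.float64(165.02131781748767))
```

>>> servo_tool(plan=[{"dp": [-5,0,0],"twist": 0},{"dp": [-8.5,0,0],"twist": 0},{"dp": [-8.5,0,0],"twist": 0},{"dp": [-8.5,0,0],"twist": 0}], gripper=0.6)

```text
time: 4.2
ee_pos: [0.5074, -0.0347, 0.1797]
tool_rot: [0.824, 0.566, 0.0, -0.0]
force: [-0.5, -0.2, -0.1]
finger_gap: 0.0536
```

```bash
python3 w.py w2.png clamp,.07; python3 -c "
import cv2
a=cv2.imread('pics/w2.png');print(a.shape)
cv2.imwrite('pics/w2c.png',cv2.resize(a[240:480,220:460],None,fx=2.5,fy=2.5,interpolation=cv2.INTER_CUBIC))"
```

```text
t 4.25 pos [ 0.5075 -0.0344  0.1797] yaw 68.99089018250574 q6 0.23190060647124447 -> dp [ 8.41  0.04 -0.03] twist -0.0
clamp 0.67 [312.7, 93.0, 15.6, 66.2] (np.float64(317.5511073253833), np.float64(124.12180579216354)) [0.5403 0.0453 0.07  ]
   axis deg -112.73793469420829 sv [0.013  0.0036] rect ((540.180419921875, 45.13279724121094), (45.87112808227539, 13.154431343078613), 68.81301879882812)
(480, 640, 3)
```

View pics/w2.png

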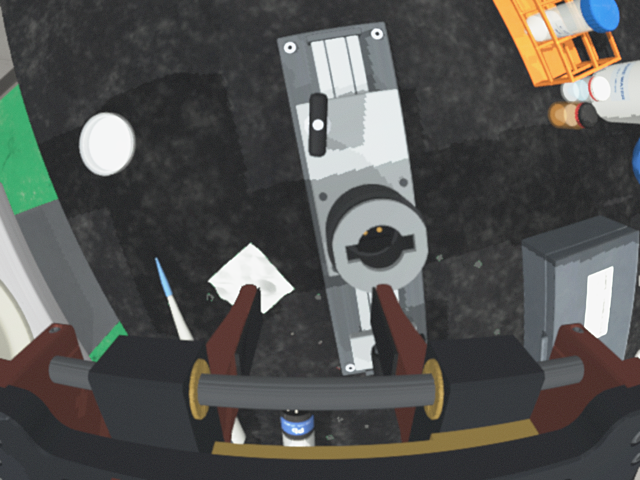

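View pics/w2c.png

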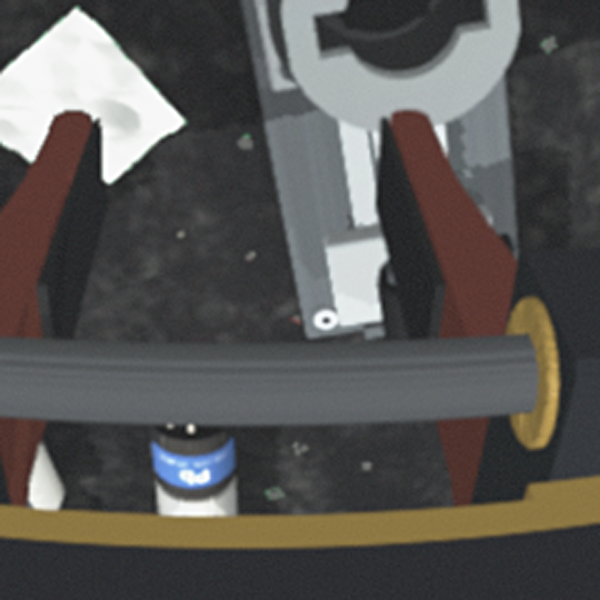

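```bash
python3 -c "
import cv2
a=cv2.imread('pics/w2.png')
cv2.imwrite('pics/w2d.png',cv2.resize(a[80:300,290:440],None,fx=2.7,fy=2.7,interpolation=cv2.INTER_CUBIC))"
python3 - <<'E'
from h import *
p=np.load("p.npy",allow_pickle=True).item()
for n,(r0,c0) in {"w1":(215,300),"w2":(105,300)}.items():
    a=cv2.imread(f"pics/{n}.png").min(2)[r0:r0+45,c0:c0+36].astype(float)
    print(n); 
    m=(a>200).astype(np.uint8);k,l,st,ce=cv2.connectedComponentsWithStats(m)
    for i in range(1,k): print(st[i],ce[i]+[c0,r0])
E
```

```text
w1
[  0   0   9  41 227] [304.6828 229.326 ]
[28 10  1  3  3] [328. 226.]
[27 14  2  5  6] [327.6667 231.1667]
[13 21  9  9 69] [317.1884 240.1884]
w2
[  0   0   9  45 319] [304.3448 123.2351]
[13 15 10 10 84] [317.6071 124.3929]
[28 16  2 12 19] [328.5263 126.6842]
[30 44  1  1  1] [330. 149.]
```

View pics/w2d.png

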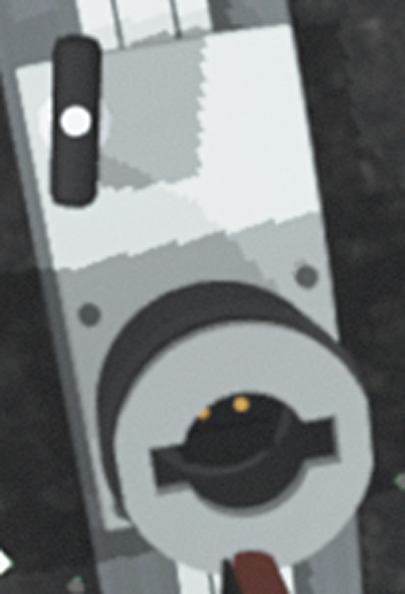

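```bash
python3 - <<'E'
from h import *
p2=np.load("p.npy",allow_pickle=True).item()
p1=dict(p2);T=np.array([[ 0.9329,-0.3437,-0.1077,0.5682],[-0.3602,-0.8891,-0.2824,0.1211],[0.0013,0.3022,-0.9532,0.3317],[0,0,0,1]]);p1["world_from_camera"]=T
def tri(a,b):
    A=np.zeros((3,3));B=np.zeros(3)
    for p,u in((p1,a),(p2,b)):
        o,d=ray(p,*u,True);d/=np.linalg.norm(d);M=np.eye(3)-np.outer(d,d);A+=M;B+=M@o
    return np.linalg.solve(A,B)
c1=lambda u,v:(280+(u+.5)/2.7-.5,180+(v+.5)/2.7-.5)
c2=lambda u,v:(290+(u+.5)/2.7-.5,80+(v+.5)/2.7-.5)
print("dot",tri((317.19,240.19),(317.6,124.4)))
print("dot w2",[onz(p2,317.6,124.4,z,True) for z in(.07,.075)])
for n,a,b in(("nl",(168,469),(151,468)),("nr",(332,439),(337,439)),("bolt r",(316,260),(306,277)),("bolt l",(115,297),(89,314))):
    print(n,tri(c1(*a),c2(*b)),onz(p2,*c2(*b),.09,True),onz(p1,*c1(*a),.09,True))
for q in((55,40),(98,40),(95,203),(52,203)): print(onz(p2,*c2(*q),.07,True))
print("rail edge",onz(p2,*c2(20,90),.03,True),onz(p2,*c2(108,530),.03,True))
E
```

```text
dot [0.5402 0.0451 0.0708]
dot w2 [array([0.5403, 0.0451, 0.07  ]), array([0.5402, 0.0451, 0.075 ])]
nl [ 0.5269 -0.0433  0.0889] [ 0.527  -0.0429  0.09  ] [ 0.5271 -0.0426  0.09  ]
nr [ 0.5752 -0.0545  0.086 ] [ 0.5749 -0.053   0.09  ] [ 0.5747 -0.0514  0.09  ]
bolt r [ 0.5901 -0.023   0.0313] [ 0.5798 -0.0101  0.09  ] [0.5858 0.0052 0.09  ]
bolt l [ 0.5237 -0.0104  0.0325] [ 0.5263 -0.0001  0.09  ] [0.5324 0.0148 0.09  ]
[0.543  0.0667 0.07  ]
[0.5532 0.0628 0.07  ]
[0.5373 0.0233 0.07  ]
[0.5269 0.0273 0.07  ]
rail edge [0.5287 0.0601 0.03  ] [ 0.5041 -0.0794  0.03  ]
```

```bash
python3 -c "
from h import *
go([.5402,.0450,.055],67.7)"
```

```text
t 4.3 pos [ 0.5075 -0.0342  0.1796] yaw 69.01655693002428 q6 0.2317824141068811 -> dp [ 8.57  0.22 12.46] twist 1.3
```

>>> servo_tool(plan=[{"dp": [5,0.2,3],"twist": 1.3},{"dp": [8.6,0.2,6],"twist": 1.3},{"dp": [8.6,0.2,9],"twist": 1.3},{"dp": [8.6,0.2,11.5],"twist": 1.3},{"dp": [8.6,0.2,12.4],"twist": 1.3},{"dp": [8.6,0.2,12.4],"twist": 1.3},{"dp": [8.6,0.2,12.4],"twist": 1.3}], gripper=0.6)

```text
time: 5.18
ee_pos: [0.5408, 0.0446, 0.0571]
tool_rot: [0.831, 0.557, 0.001, 0.001]
force: [-0.3, 0.3, 0.8]
finger_gap: 0.0526
```

```bash
python3 w.py w3.png; python3 -c "
from h import *
go([.5402,.0450,.055],67.7);print(manip.read_state())"
```

```text
t 5.225 pos [0.5408 0.0445 0.0572] yaw 67.65541936367929 q6 0.4093777610431745 -> dp [ -0.14  -0.21 -12.28] twist -1.3
t 5.225 pos [0.5408 0.0445 0.0572] yaw 67.65541936367929 q6 0.4093777610431745 -> dp [ 0.02 -0.07  0.22] twist -0.0
{'time': 5.225, 'qpos': array([ 0.0194, -0.0268,  1.6647,  0.0001,  1.5013,  0.4094]), 'joint_vel': array([-0.0045, -0.0022,  0.004 ,  0.0014, -0.0016,  0.0003]), 'effort': array([  0.0865, -38.0592, -39.2765,   0.0786,  -0.0117,   0.0009]), 'ee_pos': array([0.5408, 0.0445, 0.0572]), 'tool_rot': array([0.8307, 0.5567, 0.001 , 0.0006]), 'force': array([-0.31  , -0.1304, -0.4299]), 'moment': array([-0.0071, -0.0401, -0.0063]), 'finger_gap': 0.052580853701411925}
```

View pics/w3.png

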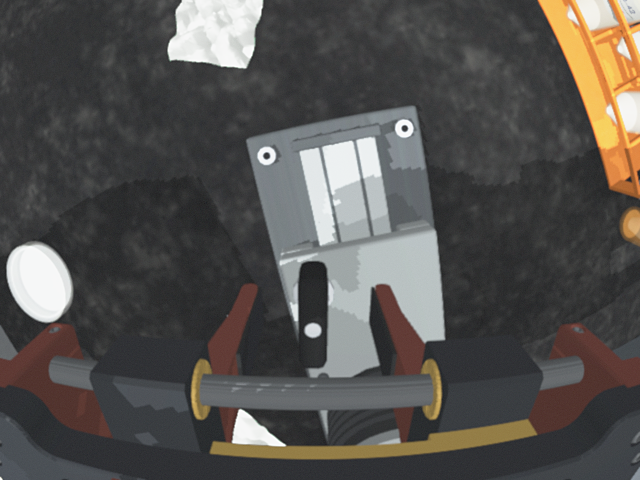

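>>> servo_tool(plan=[{"dp": [0,-0.05,0.2],"twist": 0},{"dp": [0,-0.05,0.2],"twist": 0},{"dp": [0,-0.05,0.2],"twist": 0},{"dp": [0,-0.05,0.2],"twist": 0},{"dp": [0,-0.05,0.2],"twist": 0}], gripper=0.17)

```text
time: 5.85
ee_pos: [0.5395, 0.0447, 0.0537]
tool_rot: [0.831, 0.557, 0.0, 0.0]
force: [-0.3, -0.4, 0.7]
finger_gap: 0.0152
```

>>> servo_tool(plan=[{"dp": [0,0,0],"twist": 7},{"dp": [0,0,0],"twist": 14},{"dp": [0,0,0],"twist": 20},{"dp": [0,0,0],"twist": 20}])

```text
time: 6.35
ee_pos: [0.5392, 0.0447, 0.0535]
tool_rot: [0.915, 0.404, -0.0, -0.0]
force: [-2.1, 0.6, 0.9]
finger_gap: 0.0149
```

```bash
python3 w.py w4.png; python3 -c "
from h import *
print(manip.read_state())"
```

```text
t 6.4 pos [0.5392 0.0447 0.0536] yaw 47.78685903197936 q6 0.7565761170061049 -> dp [ -0.14  -0.05 -12.64] twist -21.2
{'time': 6.4, 'qpos': array([ 0.0198, -0.0258,  1.6703,  0.0001,  1.4978,  0.7566]), 'joint_vel': array([-0.0011,  0.001 ,  0.0002,  0.0016, -0.0017, -0.0079]), 'effort': array([ -0.2528, -38.2119, -40.0714,  -0.042 ,  -0.7117,   0.2264]), 'ee_pos': array([0.5392, 0.0447, 0.0536]), 'tool_rot': array([ 0.9143,  0.405 , -0.0003, -0.0002]), 'force': array([-1.9984,  0.1528,  0.8763]), 'moment': array([ 0.0556,  0.3322, -0.021 ]), 'finger_gap': 0.014925791779355949}
```

View pics/w4.png

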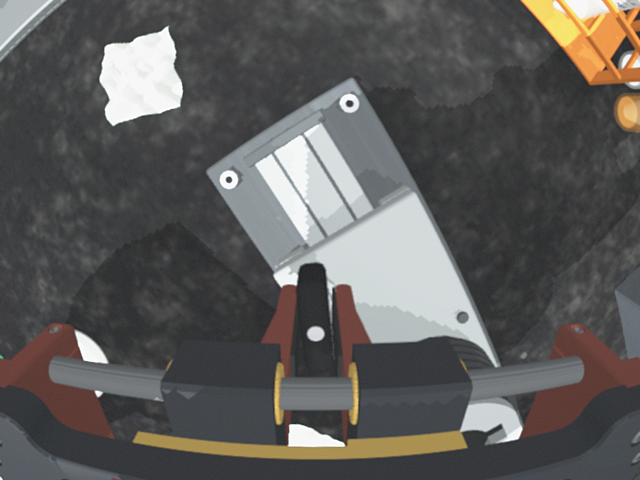

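>>> servo_tool(plan=[{"dp": [0.05,0.07,0],"twist": 7},{"dp": [0.05,0.07,0],"twist": 14},{"dp": [0.05,0.07,0],"twist": 21},{"dp": [0.05,0.07,0],"twist": 28},{"dp": [0.05,0.07,0],"twist": 35},{"dp": [0.05,0.07,0],"twist": 42},{"dp": [0.05,0.07,0],"twist": 48},{"dp": [0.05,0.07,0],"twist": 48}])

```text
time: 7.4
ee_pos: [0.5399, 0.0452, 0.0533]
tool_rot: [1.0, -0.001, -0.001, -0.001]
force: [-2.9, 2.5, 0.1]
finger_gap: 0.0151
```

```bash
python3 w.py w5.png; python3 -c "
from h import *
print(manip.read_state())"
```

```text
t 7.45 pos [0.54   0.0452 0.0533] yaw -0.12090108959848127 q6 1.5928335578869024 -> dp [ -0.21   0.1  -12.66] twist -69.1
{'time': 7.45, 'qpos': array([ 0.02  , -0.0233,  1.6683,  0.0011,  1.4976,  1.5928]), 'joint_vel': array([-0.0016,  0.0002, -0.0002, -0.002 ,  0.0005, -0.0015]), 'effort': array([ -1.9982, -38.8612, -40.9384,  -1.1356,  -1.0478,   0.2358]), 'ee_pos': array([0.54  , 0.0452, 0.0533]), 'tool_rot': array([ 1.    , -0.0011, -0.0005, -0.0005]), 'force': array([-3.2743,  4.5572, -0.4272]), 'moment': array([0.6202, 0.6038, 0.0911]), 'finger_gap': 0.01509227054654302}
```

View pics/w5.png

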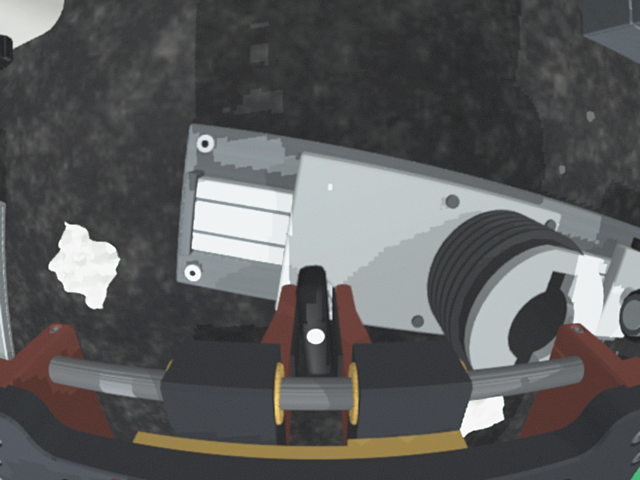

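>>> servo_tool(plan=[{"dp": [0,0,0],"twist": 4},{"dp": [0,0,0],"twist": 8},{"dp": [0,0,0],"twist": 8}])

```text
time: 7.82
ee_pos: [0.5401, 0.0451, 0.0534]
tool_rot: [0.997, -0.071, -0.0, -0.0]
force: [-2.7, 4.3, -0.9]
finger_gap: 0.0151
```

```bash
python3 -c "
from h import *
s=manip.read_state();go([.54,.045,.053]);print(s['force'],s['moment'],s['effort'][5],s['finger_gap'])"
```

```text
t 7.825 pos [0.5401 0.0451 0.0534] yaw -8.1543166588991 q6 1.7329592925210682 -> dp [-0.01  0.01  0.04] twist 0
[-2.6505  4.3141 -0.9207] [0.7324 0.445  0.0603] 0.4337808396667242 0.015065572192922403
```

>>> servo_tool(plan=[{"dp": [0,0,0],"twist": 3},{"dp": [0,0,0],"twist": 6},{"dp": [0,0,0],"twist": 6}])

```text
time: 8.2
ee_pos: [0.5401, 0.0452, 0.0534]
tool_rot: [0.992, -0.123, -0.0, -0.0]
force: [-3.0, 4.5, 0.0]
finger_gap: 0.0157
```

```bash
python3 w.py w6.png clamp,.07; python3 -c "
from h import *
s=manip.read_state();go([.54,.045,.053]);print(s['force'],s['moment'],s['effort'][5],s['finger_gap'])"
```

```text
t 8.25 pos [0.5402 0.0452 0.0534] yaw -14.06121543986705 q6 1.836267709527017 -> dp [ -0.19   0.16 -12.66] twist -83.1
clamp 0.7 [294.0, 263.7, 41.5, 113.8] (np.float64(314.87152982870646), np.float64(317.96396928529236)) [0.5486 0.0435 0.07  ]
   axis deg 173.01913907618606 sv [0.0144 0.0038] rect ((545.5962524414062, 43.120113372802734), (15.956143379211426, 53.45269775390625), 85.501708984375)
t 8.3 pos [0.5401 0.0452 0.0534] yaw -14.056542209668002 q6 1.8361811771169652 -> dp [-0.01  0.02  0.04] twist 0
[-3.1975  3.4174  0.2331] [0.8161 0.4886 0.6181] 0.6430712342262268 0.015404221039611568
```

View pics/w6.png

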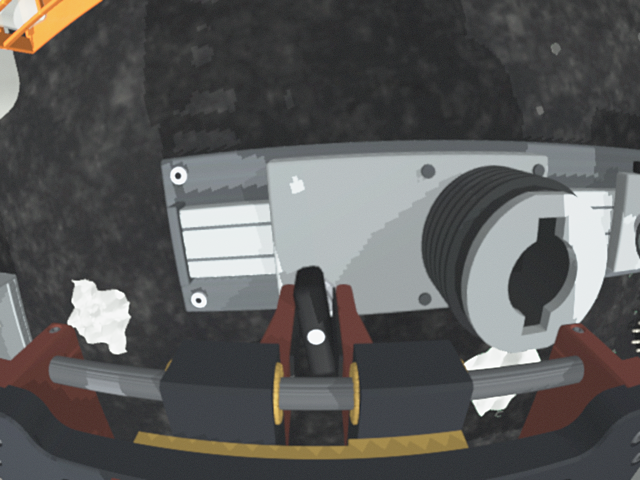

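>>> servo_tool(plan=[{"dp": [0,0,0],"twist": -7},{"dp": [0,0,0],"twist": -7}], gripper=0.45)

```text
time: 8.55
ee_pos: [0.541, 0.044, 0.0539]
tool_rot: [0.998, -0.063, 0.001, 0.0]
force: [-0.4, 0.4, 0.1]
finger_gap: 0.0321
```

>>> servo_tool(plan=[{"dp": [0,0,-2],"twist": 0},{"dp": [0,0,-8],"twist": 0},{"dp": [0,0,-14],"twist": 0},{"dp": [0,0,-14],"twist": 0}])

```text
time: 9.05
ee_pos: [0.543, 0.0444, 0.2024]
tool_rot: [0.998, -0.065, 0.007, -0.0]
force: [-0.7, -0.0, 0.1]
finger_gap: 0.0393
```

```bash
python3 w.py w7.png clamp,.07; python3 -c "
from h import *
p=cams.get_image('top');cv2.imwrite('pics/top7.png',cv2.resize(p['color'][170:330,160:520],None,fx=2.2,fy=2.2,interpolation=cv2.INTER_CUBIC))
go([.55,.31,.2])"
```

```text
t 9.1 pos [0.542  0.0444 0.1986] yaw -7.396797900916578 q6 1.7191386491995604 -> dp [-0.4   0.09  1.86] twist -76.4
clamp 0.6 [308.0, 208.0, 17.8, 63.7] (np.float64(315.6736183524505), np.float64(237.35662148070907)) [0.5434 0.0445 0.07  ]
   axis deg 176.27068440313752 sv [0.0138 0.0038] rect ((543.1031494140625, 44.45622253417969), (13.92558479309082, 50.10517883300781), 86.01980590820312)
clamp 0.39 [15.1, 195.3, 93.3, 165.2] (np.float64(69.14988445031364), np.float64(268.08583690987126)) [0.5442 0.2856 0.07  ]
   axis deg 163.55649847551123 sv [0.046  0.0318] rect ((531.9558715820312, 307.3039855957031), (117.4429702758789, 175.20921325683594), 72.14937591552734)
t 9.2 pos [0.5403 0.0444 0.1938] yaw -7.379629529054867 q6 1.7189108147592036 -> dp [ -2.45 -26.47  -0.63] twist 0
```

View pics/w7.png

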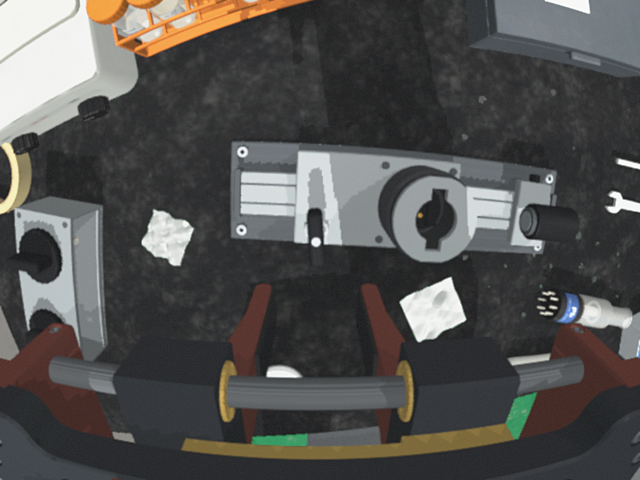

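```bash
python3 -c "
from h import *
go([.547,.238,.2],80)"
```

```text
t 9.2 pos [0.5403 0.0444 0.1938] yaw -7.379629529054867 q6 1.7189108147592036 -> dp [ -1.82 -19.29  -0.62] twist -87.4
```

>>> servo_tool(plan=[{"dp": [-1,-3,-0.6],"twist": -10},{"dp": [-1,-6,-0.6],"twist": -20},{"dp": [-1,-9,-0.6],"twist": -30},{"dp": [-1.8,-12,-0.6],"twist": -40},{"dp": [-1.8,-15,-0.6],"twist": -50},{"dp": [-1.8,-18,-0.6],"twist": -60},{"dp": [-1.8,-19.3,-0.6],"twist": -70},{"dp": [-1.8,-19.3,-0.6],"twist": -80},{"dp": [-1.8,-19.3,-0.6],"twist": -87.4},{"dp": [-1.8,-19.3,-0.6],"twist": -87.4}], gripper=0.6)

```text
time: 10.45
ee_pos: [0.5466, 0.2381, 0.1977]
tool_rot: [0.766, 0.643, -0.002, -0.001]
force: [0.7, -0.0, 0.8]
finger_gap: 0.0527
```

```bash
python3 w.py w8.png lamp,.1 lamp_grip,.1 blank_plug,.1;python3 -c "
import cv2
a=cv2.imread('pics/w8.png')
cv2.imwrite('pics/w8d.png',cv2.resize(a[60:240,210:430],None,fx=2.7,fy=2.7,interpolation=cv2.INTER_CUBIC))"
```

```text
t 10.5 pos [0.5467 0.238  0.198 ] yaw 79.88946811914508 q6 0.5301129884137956 -> dp [-19.25   2.56   1.82] twist 10.9
lamp 0.89 [275.8, 84.9, 80.5, 79.7] (np.float64(314.90987394957983), np.float64(123.61491596638655)) [0.5614 0.3231 0.1   ]
   axis deg -120.81105026645875 sv [0.0131 0.0129] rect ((561.4325561523438, 323.2496337890625), (51.619564056396484, 51.69658279418945), 84.91453552246094)
lamp_grip 0.96 [278.0, 86.3, 76.0, 76.5] (np.float64(314.5742832319722), np.float64(123.50847089487402)) [0.5612 0.3232 0.1   ]
   axis deg -99.58039358143797 sv [0.0129 0.0127] rect ((561.5377197265625, 323.5220642089844), (51.137969970703125, 50.293758392333984), 79.93339538574219)
blank_plug 0.8 [160.2, 73.7, 70.9, 77.6] (np.float64(195.7939149037319), np.float64(112.10981697171381)) [0.4835 0.3479 0.1   ]
   axis deg 159.54805237347986 sv [0.0133 0.0128] rect ((482.2574768066406, 348.09979248046875), (51.322998046875, 52.58700942993164), 33.02588653564453)
blank_plug 0.64 [319.5, 310.4, 94.0, 136.0] (np.float64(352.7324465398215), np.float64(381.9407307627547)) [0.5569 0.1143 0.1   ]
   axis deg -92.34324804244127 sv [0.0498 0.0165] rect ((563.404541015625, 105.38883972167969), (151.1782989501953, 71.04940795898438), 80.07862854003906)
```

View pics/w8.png

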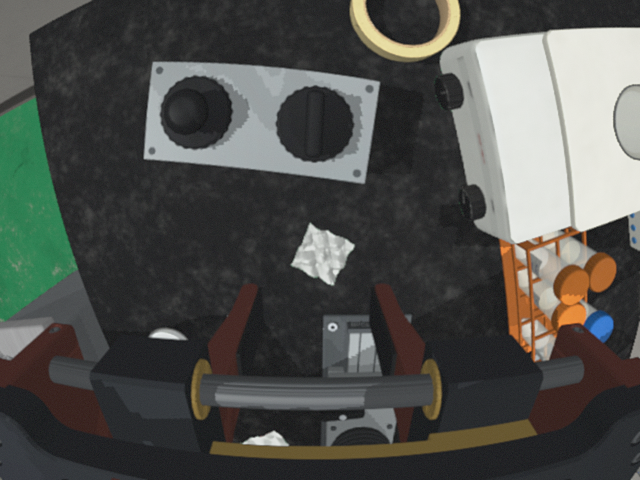

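View pics/w8d.png

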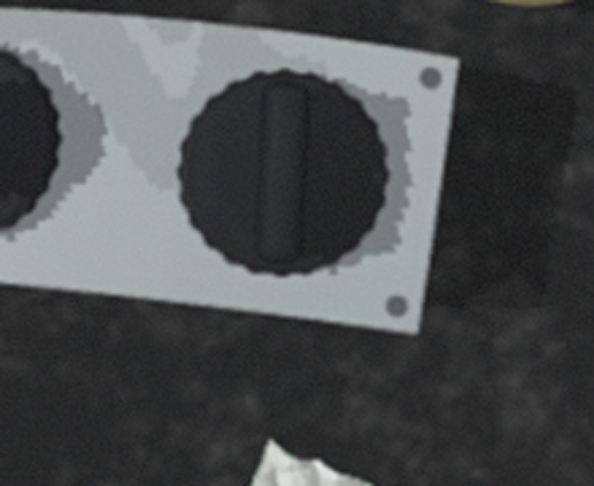

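```bash
python3 - <<'E'
from h import *
p=np.load("p.npy",allow_pickle=True).item()
print(p["world_from_camera"][:3,3])
c=lambda u,v:(210+(u+.5)/2.7-.5,60+(v+.5)/2.7-.5)
q=np.array([onz(p,*c(*a),.1,True) for a in((264,83),(306,86),(300,262),(257,260))]);print(q,q.mean(0))
print(np.degrees(np.arctan2(*(q[0]-q[3])[[1,0]])),np.degrees(np.arctan2(*(q[1]-q[2])[[1,0]])))
print("cap",onz(p,*c(283,173),.074,True))
go(q.mean(0)*[1,1,0]+[0,0,.090],np.degrees(np.arctan2(*(q[0]-q[3]+q[1]-q[2])[[1,0]])))
E
```

```text
[0.5622 0.3202 0.3491]
[[0.5605 0.346  0.1   ]
 [0.5704 0.3434 0.1   ]
 [0.5614 0.3005 0.1   ]
 [0.551  0.3029 0.1   ]] [0.5608 0.3232 0.1   ]
77.62013329351169 78.1579549332671
cap [0.561  0.3233 0.074 ]
t 10.65 pos [0.547  0.2381 0.199 ] yaw 79.93941853858487 q6 0.529152837707067 -> dp [ 8.62 -0.11 10.89] twist 2.1
```

>>> servo_tool(plan=[{"dp": [4.5,-0.1,2],"twist": 2},{"dp": [8.6,-0.1,5],"twist": 2},{"dp": [8.6,-0.1,8],"twist": 2},{"dp": [8.6,-0.1,10],"twist": 2},{"dp": [8.6,-0.1,11],"twist": 2},{"dp": [8.6,-0.1,11],"twist": 2},{"dp": [8.6,-0.1,11],"twist": 2}], gripper=0.6)

```text
time: 11.52
ee_pos: [0.5618, 0.3231, 0.0914]
tool_rot: [0.777, 0.629, 0.001, 0.0]
force: [-0.0, -0.2, 0.2]
finger_gap: 0.0529
```

```bash
python3 w.py w9.png; python3 -c "
from h import *
go([.5608,.3232,.088],77.9)"
```

```text
t 11.575 pos [0.5618 0.3232 0.0914] yaw 78.02727764863319 q6 0.6785373786592592 -> dp [-27.79   3.48  -8.9 ] twist 9.0
t 11.575 pos [0.5618 0.3232 0.0914] yaw 78.02727764863319 q6 0.6785373786592592 -> dp [-0.02 -0.1   0.34] twist 0.1
```

View pics/w9.png

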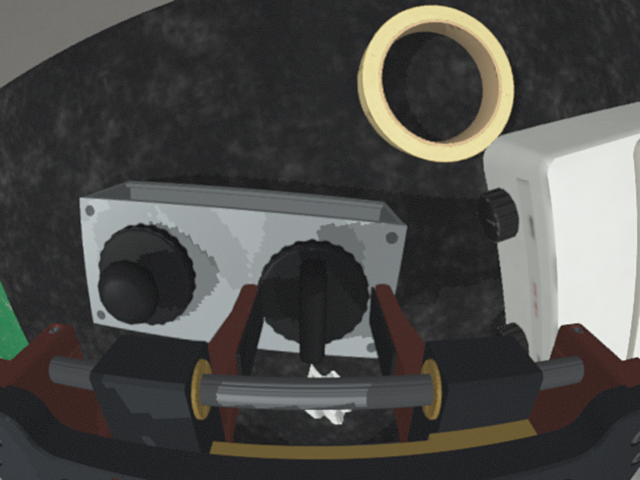

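>>> servo_tool(plan=[{"dp": [0,-0.1,0.2],"twist": 0},{"dp": [0,-0.1,0.2],"twist": 0},{"dp": [0,-0.1,0.2],"twist": 0},{"dp": [0,-0.1,0.2],"twist": 0}], gripper=0.0)

```text
time: 12.08
ee_pos: [0.5601, 0.3234, 0.0877]
tool_rot: [0.777, 0.63, 0.0, 0.0]
force: [-0.2, -0.3, 0.3]
finger_gap: 0.0162
```

```bash
python3 -c "
from h import *
go([.5608,.3232,.088],77.9);s=manip.read_state();print(s['force'],s['moment'],s['finger_gap'])"
```

```text
t 12.075 pos [0.5601 0.3234 0.0877] yaw 78.05950077655515 q6 0.6794554670407678 -> dp [-0.    0.08 -0.03] twist 0.2
[-0.2301 -0.3077  0.3234] [-0.0245 -0.1087 -0.0048] 0.01617005759500185
```

>>> servo_tool(plan=[{"dp": [0,0,0],"twist": 0},{"dp": [0,0,0],"twist": 0}])

```text
time: 12.32
ee_pos: [0.5601, 0.3234, 0.0877]
tool_rot: [0.777, 0.63, 0.0, -0.0]
force: [0.6, -0.1, 1.1]
finger_gap: 0.012
```

```bash
python3 -c "
from h import *
go([.5608,.3232,.088],77.9);s=manip.read_state();print(s['force'],s['moment'],s['finger_gap'])"
```

```text
t 12.325 pos [0.5601 0.3234 0.0877] yaw 78.0601747693564 q6 0.6794337871727092 -> dp [-0.    0.08 -0.03] twist 0.2
[ 0.6405 -0.0533  1.1314] [-0.0019 -0.0971  0.0391] 0.012032451222003152
```

>>> servo_tool(plan=[{"dp": [0,0,-2],"twist": 0},{"dp": [0,0,-7],"twist": 0},{"dp": [0,0,-11],"twist": 0},{"dp": [0,0,-11],"twist": 0}])

```text
time: 12.82
ee_pos: [0.5616, 0.3242, 0.2042]
tool_rot: [0.777, 0.63, 0.005, 0.001]
force: [0.5, -0.9, -0.5]
finger_gap: 0.0116
```

```bash
python3 -c "
from h import *
go([.551,.05,.2],169.6);s=manip.read_state();print(s['force'],s['moment'],s['finger_gap'])
p=cams.get_image('side');cv2.imwrite('pics/side10.png',p['color'])"
```

```text
t 12.825 pos [0.5616 0.3242 0.2042] yaw 78.0634065327778 q6 0.6794251633299646 -> dp [-27.05   4.63   0.29] twist -91.5
[ 0.4839 -0.8761 -0.499 ] [-0.0092 -0.1089 -0.0001] 0.01160383919727357
```

View pics/side10.png

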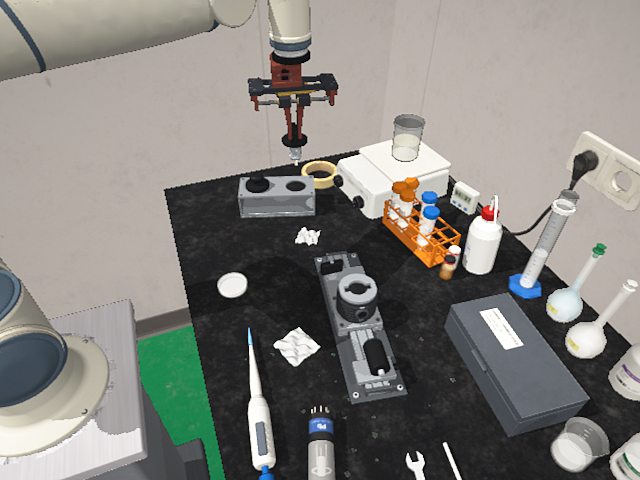

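```bash
python3 -c "
from h import *
go([.535,-.12,.205],78)"
```

```text
t 12.875 pos [0.5608 0.3238 0.2008] yaw 78.06007694696955 q6 0.6794511454216396 -> dp [-43.95   6.66  -0.53] twist 0.1
```

>>> servo_tool(plan=[{"dp": [-5,0.7,-0.7],"twist": 0},{"dp": [-10,1.5,-0.7],"twist": 0},{"dp": [-15,2.3,-0.7],"twist": 0},{"dp": [-20,3,-0.7],"twist": 0},{"dp": [-25,3.8,-0.7],"twist": 0},{"dp": [-30,4.5,-0.7],"twist": 0},{"dp": [-35,5.3,-0.7],"twist": 0},{"dp": [-40,6,-0.7],"twist": 0},{"dp": [-43,6.6,-0.7],"twist": 0},{"dp": [-44,6.7,-0.7],"twist": 0},{"dp": [-44,6.7,-0.7],"twist": 0},{"dp": [-44,6.7,-0.7],"twist": 0}])

```text
time: 14.38
ee_pos: [0.5346, -0.1197, 0.2043]
tool_rot: [0.776, 0.63, 0.0, -0.0]
force: [-0.7, 0.3, -0.9]
finger_gap: 0.0117
```

```bash
python3 w.py w11.png clamp,.07;python3 -c "
import cv2
a=cv2.imread('pics/w11.png')
cv2.imwrite('pics/w11d.png',cv2.resize(a[70:220,250:410],None,fx=3.5,fy=3.5,interpolation=cv2.INTER_CUBIC))"
```

```text
t 14.425 pos [ 0.5347 -0.1197  0.2045] yaw 78.15264087515193 q6 -0.07568188144253118 -> dp [16.09 -3.03  2.46] twist 9.2
clamp 0.73 [252.0, 17.6, 58.6, 31.8] (np.float64(279.54019534184823), np.float64(33.83471074380165)) [0.5409 0.0407 0.07  ]
   axis deg 175.88696152649413 sv [0.0125 0.0055] rect ((540.45849609375, 39.599666595458984), (21.848880767822266, 46.31808853149414), 86.9431381225586)
```

View pics/w11.png

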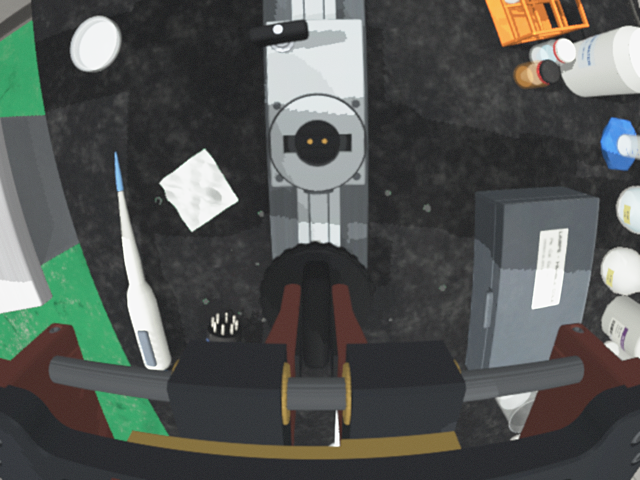

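View pics/w11d.png

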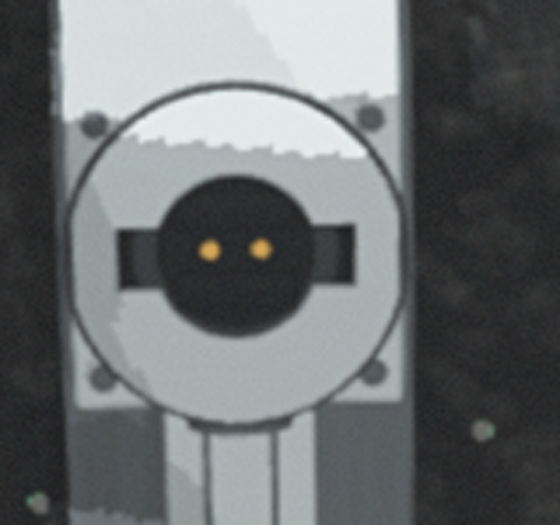

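```bash
python3 - <<'E'
from h import *
p=np.load("p.npy",allow_pickle=True).item()
print(p["world_from_camera"][:3,3])
c=lambda u,v:(250+(u+.5)/3.5-.5,70+(v+.5)/3.5-.5)
Z=lambda n,u,v,z=.09:print(n,onz(p,*c(u,v),z,True))
Z("bore",236,256);Z("outer",238,256);Z("nl",118,259);Z("nr",354,254)
Z("bore l",158,257);Z("bore r",315,255);Z("bore t",236,176);Z("bore b",236,337)
a=onz(p,*c(118,259),.09,True);b=onz(p,*c(354,254),.09,True);print(np.degrees(np.arctan2(*(b-a)[[1,0]])),np.linalg.norm(b-a))
for u,v in((94,126),(370,118),(103,377),(373,372)): Z("bolt",u,v,.032)
print("dot",onz(p,278,30,.07,True))
E
```

```text
[ 0.5525 -0.0383  0.356 ]
bore [ 0.5511 -0.0485  0.09  ]
outer [ 0.5515 -0.0486  0.09  ]
nl [ 0.5276 -0.044   0.09  ]
nr [ 0.5746 -0.0528  0.09  ]
bore l [ 0.5356 -0.0454  0.09  ]
bore r [ 0.5668 -0.0515  0.09  ]
bore t [ 0.5545 -0.0325  0.09  ]
bore b [ 0.5477 -0.0648  0.09  ]
-10.587849266590144 0.0478502046907903
bolt [ 0.5235 -0.0114  0.032 ]
bolt [ 0.59   -0.0233  0.032 ]
bolt [ 0.512  -0.0734  0.032 ]
bolt [ 0.5785 -0.086   0.032 ]
dot [0.5404 0.0441 0.07  ]
```

```bash
python3 -c "
from h import *
go([.551,-.0485,.19],169.4)"
```

```text
t 14.475 pos [ 0.5347 -0.1197  0.2046] yaw 78.15780104674346 q6 -0.07581880066149128 -> dp [7.31 0.13 1.46] twist -91.2
```

>>> servo_tool(plan=[{"dp": [2,0.1,0],"twist": -10},{"dp": [4,0.1,0],"twist": -20},{"dp": [6,0.1,0],"twist": -30},{"dp": [7.3,0.1,0],"twist": -40},{"dp": [7.3,0.1,0],"twist": -50},{"dp": [7.3,0.1,0],"twist": -60},{"dp": [7.3,0.1,0],"twist": -70},{"dp": [7.3,0.1,0.7],"twist": -80},{"dp": [7.3,0.1,1.4],"twist": -90},{"dp": [7.3,0.1,1.4],"twist": -91.2},{"dp": [7.3,0.1,1.4],"twist": -91.2}])

```text
time: 15.85
ee_pos: [0.5507, -0.0493, 0.191]
tool_rot: [0.095, 0.996, 0.0, 0.0]
force: [0.4, 1.2, -1.0]
finger_gap: 0.0119
```

```bash
python3 w.py w12.png lamp,.09;python3 -c "
from h import *
go([.551,-.0485,.14],169.4)
p=cams.get_image('side');cv2.imwrite('pics/side12.png',cv2.resize(p['color'][180:420,240:460],None,fx=2.7,fy=2.5))"
```

```text
t 15.9 pos [ 0.5508 -0.0494  0.1911] yaw 169.14539980083222 q6 -1.5323201683659629 -> dp [3.02 8.93 1.11] twist 100.1
lamp 0.81 [259.0, 239.9, 115.6, 130.6] (np.float64(315.7332702446938), np.float64(291.0969311883196)) [ 0.5856 -0.0562  0.09  ]
   axis deg -11.573611645783268 sv [0.026  0.0213] rect ((596.2017211914062, -55.553977966308594), (99.71610260009766, 88.7593765258789), 27.1495418548584)
t 15.95 pos [ 0.5508 -0.0495  0.1911] yaw 169.1576084859668 q6 -1.5327346876314798 -> dp [0.   0.1  5.11] twist -0.2
```

View pics/w12.png

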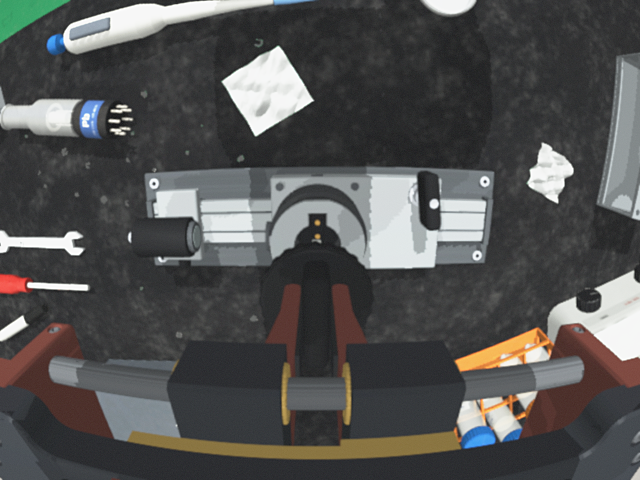

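View pics/side12.png

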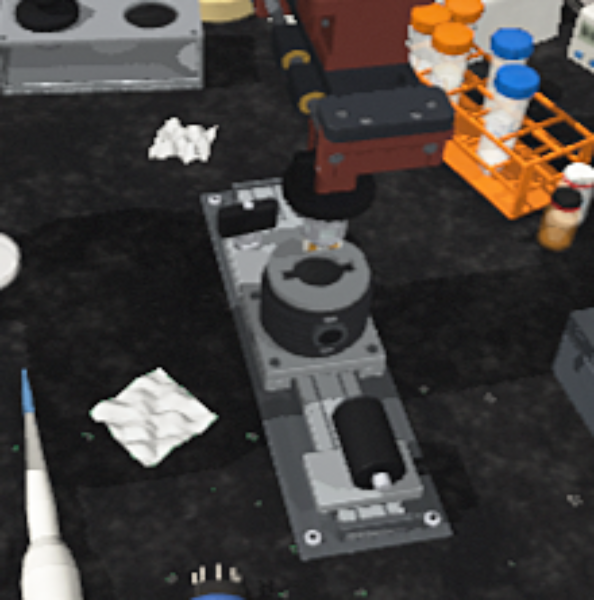

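>>> servo_tool(plan=[{"dp": [0,0.1,0.5],"twist": -0.2},{"dp": [0,0.1,1.5],"twist": -0.2},{"dp": [0,0.1,2.5],"twist": -0.2},{"dp": [0,0.1,3.5],"twist": -0.2},{"dp": [0,0.1,4.5],"twist": -0.2},{"dp": [0,0.1,5],"twist": -0.2},{"dp": [0,0.1,5],"twist": -0.2}])

```text
time: 16.88
ee_pos: [0.5506, -0.0487, 0.1401]
tool_rot: [0.092, 0.996, 0.0, -0.0]
force: [-0.3, 0.8, -0.9]
finger_gap: 0.0117
```

```bash
python3 w.py w13.png;python3 -c "
from h import *
go([.551,-.0485,.1155],169.4);s=manip.read_state();print(s['force'],s['moment'],s['finger_gap'])
p=cams.get_image('side');cv2.imwrite('pics/side13.png',cv2.resize(p['color'][180:420,240:460],None,fx=2.7,fy=2.5))"
```

```text
t 16.925 pos [ 0.5508 -0.0488  0.1407] yaw 169.45754992156975 q6 -1.5366587956502191 -> dp [ 2.96  8.89 -3.93] twist 100.5
t 16.925 pos [ 0.5508 -0.0488  0.1407] yaw 169.45754992156975 q6 -1.5366587956502191 -> dp [-0.01  0.03  2.52] twist 0.1
[-0.0451 -0.6307 -1.1813] [ 0.0265 -0.1093 -0.048 ] 0.012145827263509204
```

View pics/w13.png

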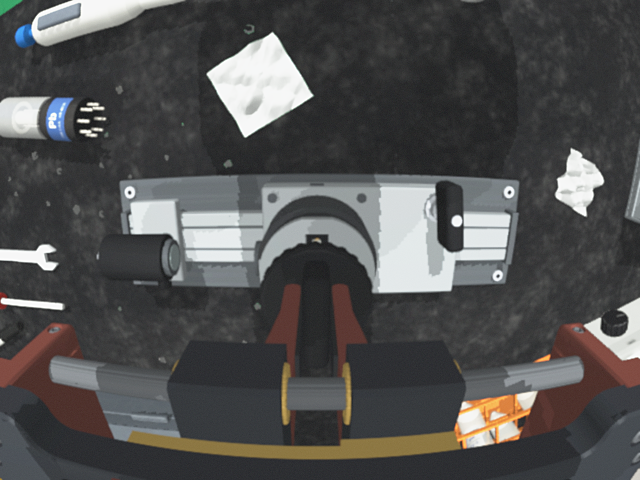

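View pics/side13.png

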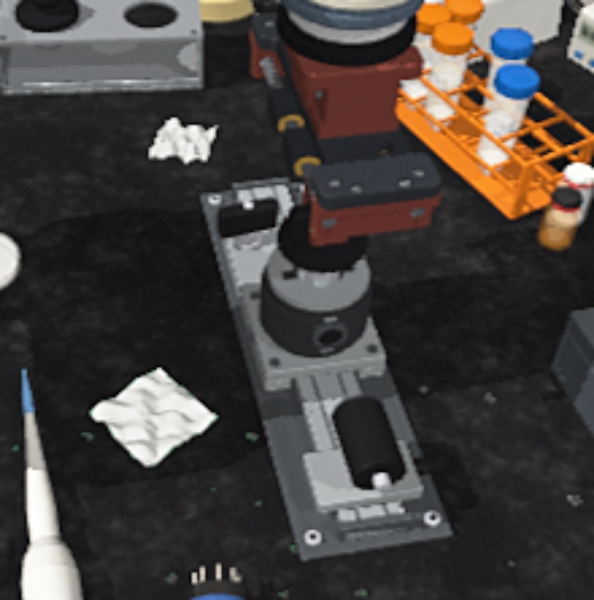

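Sleeve is in the bore without contact, the lug over its notch. Continue down to about 13.5 mm depth (TCP 0.116).

>>> servo_tool(plan=[{"dp": [0,0,0.5],"twist": 0},{"dp": [0,0,1.0],"twist": 0},{"dp": [0,0,1.4],"twist": 0},{"dp": [0,0,1.6],"twist": 0},{"dp": [0,0,1.6],"twist": 0}])

```text
time: 17.6
ee_pos: [0.5507, -0.0488, 0.1244]
tool_rot: [0.092, 0.996, 0.0, -0.0]
force: [-0.4, 0.3, -0.5]
finger_gap: 0.0119
```

```bash
python3 -c "
from h import *
go([.551,-.0485,.1155],169.4);s=manip.read_state();print(s['force'],s['moment'],s['finger_gap'])"
```

```text
t 17.6 pos [ 0.5507 -0.0488  0.1244] yaw 169.46047007990632 q6 -1.5366723293936029 -> dp [-0.02  0.03  0.89] twist 0.1
[-0.439   0.2539 -0.4873] [ 0.0225 -0.2203  0.0439] 0.011901751970272172
```

>>> servo_tool(plan=[{"dp": [0,0,0.3],"twist": 0},{"dp": [0,0,0.6],"twist": 0},{"dp": [0,0,0.95],"twist": 0},{"dp": [0,0,0.95],"twist": 0},{"dp": [0,0,0.95],"twist": 0}])

```text
time: 18.23
ee_pos: [0.5511, -0.0488, 0.1157]
tool_rot: [0.092, 0.996, -0.0, 0.0]
force: [-0.9, -0.5, 3.6]
finger_gap: 0.0121
```

```bash
python3 -c "
from h import *
go([.551,-.0485,.1155],169.4);s=manip.read_state();print(s['force'],s['moment'],s['finger_gap'])"
```

```text
t 18.225 pos [ 0.5511 -0.0488  0.1157] yaw 169.45770538367535 q6 -1.536651472729223 -> dp [0.01 0.03 0.02] twist 0.1
[-0.875  -0.4717  3.5592] [ 0.0431  0.0011 -0.0131] 0.012059419215266036
```

>>> servo_tool(plan=[{"dp": [0,0.03,0.03],"twist": 7},{"dp": [0,0.03,0.03],"twist": 14},{"dp": [0,0.03,0.03],"twist": 21},{"dp": [0,0.03,0.03],"twist": 28},{"dp": [0,0.03,0.03],"twist": 35},{"dp": [0,0.03,0.03],"twist": 40},{"dp": [0,0.03,0.03],"twist": 40}])

```text
time: 19.1
ee_pos: [0.5511, -0.0488, 0.1153]
tool_rot: [0.427, 0.904, -0.0, 0.0]
force: [-0.6, -1.5, 4.3]
finger_gap: 0.0119
```

```bash
python3 w.py w14.png;python3 -c "
from h import *
go([.551,-.0485,.1155],169.4);s=manip.read_state();print(s['force'],s['moment'],s['effort'][5],s['finger_gap'])"
```

```text
t 19.15 pos [ 0.5511 -0.0488  0.1152] yaw 129.5597825809499 q6 -0.8399091459527429 -> dp [ 7.98  4.9  -6.48] twist 60.6
t 19.15 pos [ 0.5511 -0.0488  0.1152] yaw 129.5597825809499 q6 -0.8399091459527429 -> dp [ 0.02  0.01 -0.03] twist -39.8
[-1.0267 -0.9711  3.9161] [-0.3605  0.0064  0.1527] 0.28406549245119095 0.011873498143311735
```

View pics/w14.png

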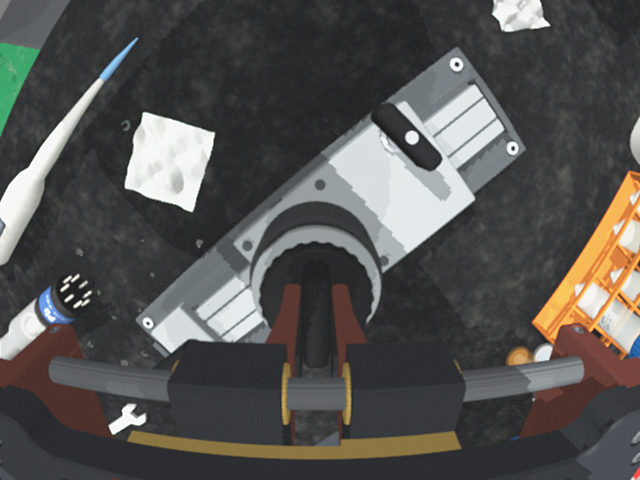

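>>> servo_tool(plan=[{"dp": [0,0,0],"twist": 7},{"dp": [0,0,0],"twist": 14},{"dp": [0,0,0],"twist": 21},{"dp": [0,0,0],"twist": 28},{"dp": [0,0,0],"twist": 35},{"dp": [0,0,0],"twist": 40},{"dp": [0,0,0],"twist": 40}])

```text
time: 20.02
ee_pos: [0.5507, -0.0489, 0.1149]
tool_rot: [0.71, 0.704, -0.0, 0.0]
force: [-1.2, -1.3, 4.1]
finger_gap: 0.0118
```

```bash
python3 w.py w15.png lamp,.1;python3 -c "
from h import *
go([.551,-.0485,.1155],169.4);s=manip.read_state();print(s['force'],s['moment'],s['effort'][5],s['finger_gap'])"
```

```text
t 20.075 pos [ 0.5507 -0.0489  0.1149] yaw 89.6146076684636 q6 -0.14284011706969257 -> dp [ 9.27 -1.33 -6.52] twist 20.6
lamp 0.79 [260.2, 242.4, 115.9, 127.2] (np.float64(315.8503092783505), np.float64(290.8252920962199)) [ 0.5514 -0.0435  0.1   ]
   axis deg -91.05359309676332 sv [0.017  0.0141] rect ((553.248291015625, -50.28208541870117), (58.23223114013672, 65.05428314208984), 37.573909759521484)
t 20.125 pos [ 0.5507 -0.0488  0.1148] yaw 89.60202391054106 q6 -0.14258640892314256 -> dp [ 0.03  0.03 -0.07] twist -79.8
[-2.228  -2.1403  3.9527] [-0.673   0.4044  0.1886] 0.1816370850428939 0.011773718334705745
```

View pics/w15.png

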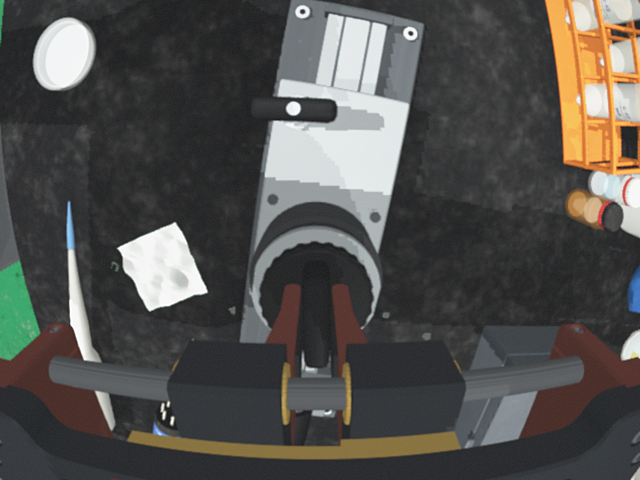

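Turned 80°; now small steps onto the stop.

>>> servo_tool(plan=[{"dp": [0,0,0],"twist": 3},{"dp": [0,0,0],"twist": 6},{"dp": [0,0,0],"twist": 6}])

```text
time: 20.5
ee_pos: [0.5506, -0.0488, 0.1148]
tool_rot: [0.746, 0.666, -0.0, -0.0]
force: [-3.4, -2.7, 4.5]
finger_gap: 0.0116
```

```bash
python3 -c "
from h import *
go([.551,-.0485,.1155],169.4);s=manip.read_state();print(s['force'],s['moment'],s['effort'][5],s['finger_gap'])"
```

```text
t 20.5 pos [ 0.5506 -0.0488  0.1148] yaw 83.56507842919287 q6 -0.03720133156012512 -> dp [ 0.03  0.04 -0.07] twist -85.8
[-3.4273 -2.6902  4.5359] [-0.7386  0.5198  0.1008] 0.45036320574581623 0.011589241898465387
```

>>> servo_tool(plan=[{"dp": [0,0,0],"twist": 2},{"dp": [0,0,0],"twist": 4},{"dp": [0,0,0],"twist": 4}])

```text
time: 20.88
ee_pos: [0.5506, -0.0487, 0.1147]
tool_rot: [0.769, 0.639, -0.0, -0.0]
force: [-3.4, -4.1, 3.3]
finger_gap: 0.0121
```

```bash
python3 -c "
from h import *
go([.551,-.0485,.1155],169.4);s=manip.read_state();print(s['force'],s['moment'],s['effort'][5],s['finger_gap'])"
```

```text
t 20.875 pos [ 0.5506 -0.0487  0.1147] yaw 79.44283222798981 q6 0.03481763678369258 -> dp [ 0.02  0.03 -0.08] twist -90.0
[-3.4192 -4.0653  3.3307] [-0.8845  0.8249  0.1599] 0.36769953556358814 0.01205043770452023
```

>>> servo_tool(plan=[{"dp": [0,0,0],"twist": 2},{"dp": [0,0,0],"twist": 4},{"dp": [0,0,0],"twist": 4}])

```text
time: 21.25
ee_pos: [0.5507, -0.0485, 0.1148]
tool_rot: [0.791, 0.612, -0.0, -0.0]
force: [-3.2, -2.9, 4.0]
finger_gap: 0.0121
```

```bash
python3 w.py w16.png; python3 -c "
from h import *
go([.551,-.0485,.1155],169.4)
for i in range(3):
    s=manip.read_state();print(s['force'],s['moment'],s['effort'][5],s['finger_gap']);cams.get_image('top')"
```

```text
t 21.3 pos [ 0.5507 -0.0485  0.1147] yaw 75.50450010284679 q6 0.10368607941068145 -> dp [ 8.64 -3.55 -6.53] twist 6.5
t 21.3 pos [ 0.5507 -0.0485  0.1147] yaw 75.50450010284679 q6 0.10368607941068145 -> dp [ 0.01  0.03 -0.08] twist -93.9
[-3.6629 -3.9592  4.2915] [-0.8327  0.8608  0.3524] 0.390329472720623 0.011909536260524769
[-3.951  -3.2261  3.9198] [-0.8451  0.8712  0.3441] 0.3544509317725897 0.01181377203328609
[-3.7269 -3.138   4.0216] [-0.8979  0.8897  0.3416] 0.3465370461344719 0.011473315402162648
```

View pics/w16.png

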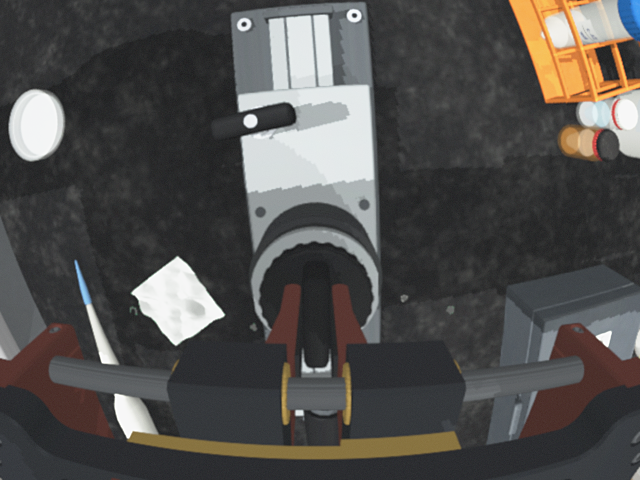

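>>> servo_tool(plan=[{"dp": [0,0,0],"twist": 2},{"dp": [0,0,0],"twist": 2},{"dp": [0,0,0],"twist": 2}])

```text
time: 21.82
ee_pos: [0.5508, -0.0484, 0.1148]
tool_rot: [0.801, 0.598, -0.0, -0.0]
force: [-3.7, -3.2, 3.9]
finger_gap: 0.0118
```

```bash
python3 w.py w17.png clamp,.07; python3 -c "
from h import *
go([.551,-.0485,.1155],169.4)
for i in range(3):
    s=manip.read_state();print(s['force'],s['moment'],s['effort'][5],s['finger_gap']);p=cams.get_image('side')
cv2.imwrite('pics/side17.png',cv2.resize(p['color'][180:420,240:460],None,fx=2.7,fy=2.5))
q=np.load('p.npy',allow_pickle=True).item()
a=cv2.imread('pics/w17.png');cv2.imwrite('pics/w17d.png',cv2.resize(a[180:380,210:420],None,fx=2.8,fy=2.8,interpolation=cv2.INTER_CUBIC))
for X in((.5235,-.0114,.032),(.59,-.0233,.032)): print('bolts expected px',proj(q,X,True))"
```

```text
t 21.875 pos [ 0.5508 -0.0484  0.1148] yaw 73.4913154057829 q6 0.13891606594614536 -> dp [ 8.5  -3.86 -6.52] twist 4.5
clamp 0.96 [206.5, 104.6, 83.9, 39.7] (np.float64(247.9843060323688), np.float64(123.8097106424718)) [0.5419 0.0445 0.07  ]
   axis deg 176.13491355293476 sv [0.0127 0.0038] rect ((541.3607177734375, 44.08739471435547), (14.81326961517334, 45.95082092285156), 86.44021606445312)
t 21.925 pos [ 0.5509 -0.0484  0.1148] yaw 73.4846730471532 q6 0.13903117758953373 -> dp [-0.01  0.02 -0.07] twist -95.9
[-2.3733 -2.9102  4.0622] [-0.7266  0.8492  0.5624] 0.5355418659746647 0.012026788462921168
[-4.3532 -3.3149  3.4783] [-0.6853  0.8555  0.5075] 0.5364496819674969 0.011801981027961844
[-3.7514 -2.7941  4.0166] [-0.7144  0.8261  0.537 ] 0.5377519503235817 0.01153885818968664
bolts expected px (np.float64(258.501230556369), np.float64(215.26602812762295))
bolts expected px (np.float64(361.8034233304648), np.float64(203.95418271134093))
```

View pics/w17d.png

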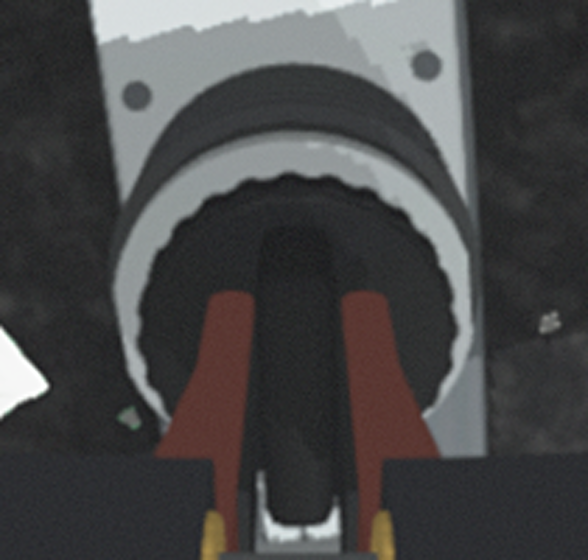

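View pics/side17.png

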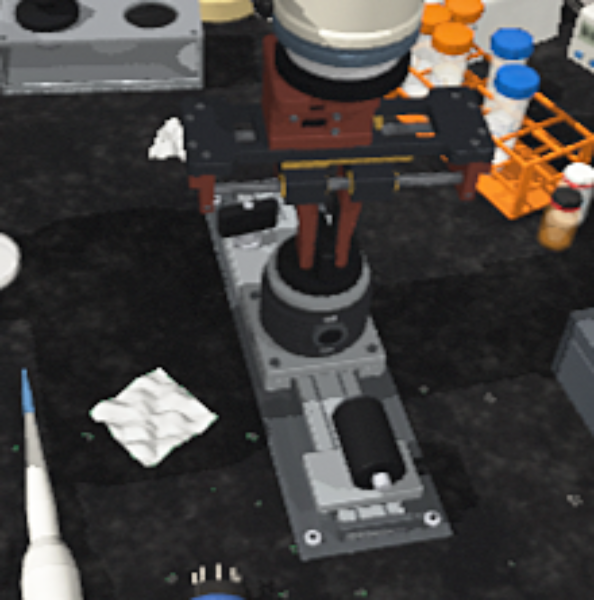

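```bash
python3 -c "
from h import *
print(manip.finish_job())
s=manip.read_state();print(s['time'],s['force'],s['moment'],s['finger_gap'])"
```

```text
the job is handed in; nothing more can be done
None
the job is handed in; nothing more can be done
```

The job is handed in at about 22 s of the 61 s allowed, with the lamp cartridge still gripped and held turned against its stop.

- **Clamp:** I turned the T-handle clockwise until the wrist moment rose from about 0.06 to 0.62 N m. The bar then read −4° in the world frame, against −3.3° expected for fully locked, and it still read that way at the end.
- **Lamp cartridge:** I took it out of the stand by its bar and lowered it into the lamp house with its lugs in the notches. Depth was about 14 mm, with 4 to 5 N of plunger force. I then turned it clockwise about 95° by the tool; the cartridge itself may have turned a few degrees less. Over the last steps the holding moment rose from about 0.17 to 0.54 N m, which I read as resting firmly on the stop.
- **Lamp house:** At the end the carriage bolts were within 1 pixel of where they should appear. Their position after locking also matched the one before locking to within 1 mm, so it did not shift along the rail.
- **Blanking plug:** It was never touched.

No check failed. The first wrist-camera reading put the clamp's position along the bar about 5 mm away from the top camera's. A second look from directly above settled it. I could not see the contact block or the burning lamp itself, so the final position rests on the rise in turning moment.

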